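Ease open the sprung sample case and put the tall glaze jar away

TASK

Put the taller of the two glaze jars near the mug away in the wooden sample case: press the button in the lid to free its catch, keep the sprung lid steadied as it comes up so that it never flies open, and let it go fully open. Then stand the tall jar upright on the floor of the case, set down gently, and leave the lid open and the small jar, the mug and the wooden rib where they are.

Things in the scene. Friction and masses are not known exactly. Their poses are not given: they have to be found in the camera images.
- sample_case: Fixed plain wooden box, 140 mm (x, front to back) by 150 mm (y) by 90 mm high, walls and floor 6 mm, empty, shut by a 10 mm thick lid (top at 100 mm). Origin: centre of its underside; x points from the front (robot's side, with a small steel strike plate, 102 mm high, 13 mm proud of the front) to the hinge at the back, z up. Inside 128 x 138 mm.
- case_floor (a point): Centre of the case's inner floor, 6 mm above its underside.
- case_lid_hinge (a point): Middle of the lid's hinge line, at the back rim of the case, 70 mm behind its centre and 90 mm above its underside. The hinge line runs along the case's y.
- case_lid (a joint): Angle of the lid (140 mm from hinge to front edge), rad: 0 shut, 1.75 fully open, just past upright. A spring drives it open: about 3.3 N at the button holds it shut, falling to nearly nothing at fully open. Let go when just unlatched it flies open (over 5 rad/s; more than 4 rad/s is too fast). From about 1.25 rad on it can be let go and swings harmlessly on, backwards.
- button_top (a point): Centre of the flat top of the round steel push button in the lid, 32 mm diameter, 11 mm proud of the lid's top, 118 mm ahead of the hinge line and 111 mm above the case's underside when shut. It moves and turns with the lid. Pressing it down 3 mm (or more) into the shut lid draws back the catch bolt.
- catch_button (a joint): How far the button is pressed into the lid, m: 0 out, 0.008 fully in. It springs back: about 1.3 N at the release point (0.003), 3 N fully in. Once the catch is free, the finger on the button holds the lid down against its spring, so the lid follows the finger up. If the button comes out again before the lid has risen, the catch holds again.
- tall_jar: The taller and wider of two closed glaze jars standing on the table beside the case (not the one on the raised board behind), round, 56 mm in diameter, 75 mm high, its round cap (52 mm diameter) is the top 12 mm and does not come off; about 0.16 kg. Origin: centre of its underside, z up its axis.
- small_jar: The smaller jar, 50 mm in diameter, 60 mm high, standing about 11 to 19 cm from the tall one; stays where it is. Origin: centre of its underside.
- brown_mug: Brown mug, 116 x 101 x 91 mm, stays where it is. Origin: centre of its underside.
- wood_rib: Flat wooden potter's rib, 65 x 110 x 6 mm, lying on the table, stays where it is. Origin: centre of its underside.
There are look-alikes about, which are no part of the job. Leave any orange or purple look-alike of the tall_jar alone.

How it is judged:
On the way:
1. the lid has been eased fully open, more than 1.6 rad (value of joint case_lid above 1.6 rad), for 0.2 s.
At the end, for the whole second after the job is handed in: The lid stands open by more than 1.6 rad, and the tall jar stands at rest (under 0.02 m/s) inside the case on its floor, within 60 mm of the floor's centre, its underside within 6 mm of the floor's height and tilted less than 0.1 rad (value of joint case_lid above 1.6 rad and z of tall_jar in the frame of sample_case between 0 and 0.012 m and horizontal distance between tall_jar and case_floor below 0.06 m and angle between tall_jar's own z axis and vertical below 0.1 rad and linear speed of tall_jar below 0.02 m/s); the robot touches nothing.
It fails at once if the lid flies open (faster than 4 rad/s) (velocity of joint case_lid above 4 rad/s).
It fails at once if the tall jar is rammed into the case (over 40 N between them) (contact force between tall_jar and sample_case above 40 N).
It fails at once if the tall jar is dropped into the case (falls free of the fingers at over 0.5 m/s, as after a drop of about 13 mm) (horizontal distance between tall_jar and case_floor below 0.1 m and contact force between the fingers and tall_jar below 0.2 N and linear speed of tall_jar above 0.5 m/s).
It fails at once if the small jar, the mug or the wooden rib is moved more than 20 mm (distance of any of small_jar, brown_mug, wood_rib from where it was at the start of the episode above 0.02 m).
It also fails if it takes over 64 s, if anything falls off the work surface, if the arm or the gripper's body presses on something with over 40 N, if the wrist force passes 120 N, or if a joint passes its speed limit or range.

ROBOT

A 7-joint arm with a two-finger parallel gripper is mounted at the origin on the work surface; the furniture and walls round the work are solid. World frame = base frame: x ahead of the robot, y to its left, z up, the work surface at z = 0. Lengths are in m, angles in rad, forces in N, time in s.
With the tool pointing down it reaches from about 0.35 to 0.775 m from the base axis. Payload 3.1 kg.
Tool frame: the origin (TCP) lies midway between the tips of the shut fingers; the grasp point (between the pads) lies behind it (ctrl.grip_depth is the z of the grasp point in the tool frame, in m); z points along the fingers, y is the line along which they close (so a half turn about z gives the same grasp; the last joint's range is limited). The gripper opens to 85 mm and grips with 20 to 120 N. Pads are 22 mm wide; open, the fingers measure 114 mm over their backs; the gripper's body (76 mm by 85 mm) begins 54 mm behind the grasp point. The pads swing forward as they close: fully open they stand 13 mm farther back than shut.
Start: joints at [-1.267, 0.311, 0.014, 1.512, -0.004, 1.319, -0.027], TCP at [0.186, 0.517, 0.231] pointing down, gripper open.
Joint ranges: [-2.7, 2.7], [-0.3, 1.91], [-1.27, 1.3], [0.12, 2.57], [-1.44, 4.58], [0.2, 2.03], [-3.05, 3.05]. Speed limits (rad/s): [2.79, 2.79, 3.14, 3.14, 3.14, 3.14, 3.14].

INTERFACE

Orientations are given as a rotation vector (axis times angle).
In Python, from cell import ctrl, eoat, solver, state, eyes, job gives the robot as it stands. Calls block until the motion is done:
- ctrl.move_pose(position, orientation): joint-space move of the TCP to a pose.
- ctrl.move_straight(position, orientation=None, velocity=0.15, stop_force=None): straight line of the TCP; orientation=None keeps the orientation; velocity is the mean speed in m/s. With stop_force (N) it stops when the force on the tool has changed by that much, and returns True; else False.
- ctrl.set_joints(angles): joint-space move.
- eoat.ungrasp() and eoat.gripper_close(): open the fingers fully, or close them until they stop; the grip force is fixed at half the most.
- ctrl.dwell(seconds).
- solver.inverse_kinematics(position, orientation): joint angles nearest the present ones, or None.
- state(): the state.
- eyes.snapshot(name): name is "side" or "top" or "wrist"; returns the picture (480x640x3 uint8, blue, green, red); there is no depth.
- eyes.camera_params(name): a dict with "fx", "fy", "cx", "cy" (pixels), "extrinsics" (4x4, takes a point from camera to world coordinates). Camera axes: x right, y down, z forward; pixel columns grow to the right and rows downward; lengths in m; the calibration is good to about 2 mm. A picture is of the moment at which its call begins: read the wrist's pose just before it. camera_params takes no time and is no camera call; for the wrist camera it gives the pose at the moment of the call.
A pose or a line that the arm cannot do raises ctrl.PlanningError and nothing moves.
- job.hand_in(): hands the job in; it is judged then, once.
The state is a dict: "t": time; "q": joint angles; "dq": joint speeds; "joint_efforts": joint torques, N m; "eef_pos": TCP position; "tcp_rot": TCP orientation; "wrist_force": force on the tool from outside, world axes, zero at the start; "moment": the same for the moment, N m; "gripper_width": finger opening in m; "grip_force": force on a finger pad.
Only numpy, scipy, OpenCV 4.12 (cv2) and the standard library are available. Lean on these libraries where they do the work, as an engineer would, in place of code of your own. Each camera call takes 0.05 s, during which the arm holds its last target. There are 200 camera calls.

## Working session

There is one attempt and no reset: what is moved stays moved. The work goes in short steps, each a Python script; the robot and the scene stay as the last script left them, time stands still between calls to the robot, and variables do not carry over. Pictures are saved under pics/ and viewed, at most 10 in all, crops included, and the job is handed in when it is done.

```bash
mkdir -p pics; python3 - <<'E'
from cell import ctrl, eoat, solver, state, eyes, job
import cv2
s=state();print(s['t'],s['eef_pos'],s['tcp_rot'],s['gripper_width'],ctrl.grip_depth)
for n in("side","top"):
    cv2.imwrite(f"pics/{n}.png",eyes.snapshot(n));p=eyes.camera_params(n);print(n,p)
E
```

```text
0.0 [0.18614411 0.51675705 0.23020681] [-0.54027637 -3.09447352  0.00369535] 0.08544991879431346 -0.0187
side {'fx': 614.6680738261516, 'fy': 614.6680738261516, 'cx': 321.0181639326395, 'cy': 216.2721363751903, 'extrinsics': array([[ 0.63528956, -0.57377143,  0.51690766, -0.32661035],
       [-0.7722347 , -0.47872766,  0.41770012, -0.35514193],
       [ 0.0077936 , -0.66453456, -0.74721689,  1.15416362],
       [ 0.        ,  0.        ,  0.        ,  1.        ]])}
top {'fx': 494.6383766788924, 'fy': 494.6383766788924, 'cx': 319.3030970332004, 'cy': 235.03698015543165, 'extrinsics': array([[ 0.01433844, -0.99831606,  0.05620908,  0.34903482],
       [-0.99972721, -0.01534986, -0.0176037 ,  0.22559756],
       [ 0.01843686, -0.05594134, -0.99826382,  1.00498536],
       [ 0.        ,  0.        ,  0.        ,  1.        ]])}
```

View pics/top.png

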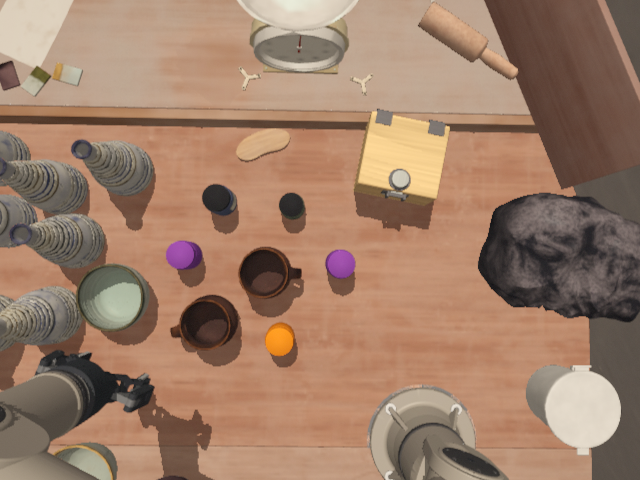

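View pics/side.png

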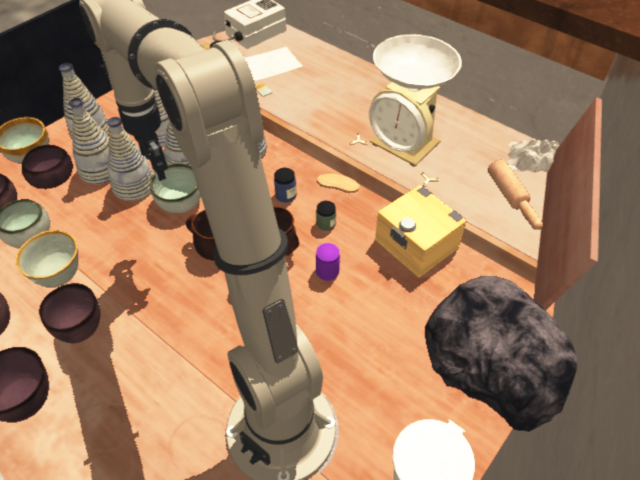

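Top view: the candidates are the dark-capped navy jar (217,198), the dark-capped smaller jar (291,206), purple jars (183,255) and (340,264), and an orange one (280,340). The navy jar fits as the taller and wider of the dark pair, and the purple and orange ones are look-alikes. The case is at about (402,158) with its button at (400,178). I'll confirm with one crop.

```bash
cat > h.py <<'E'
import numpy as np, cv2
from cell import ctrl, eoat, solver, state, eyes, job
def back(n,uv,z,p=None):
    p=p or eyes.camera_params(n);E=p['extrinsics']
    d=E[:3,:3]@np.array([(uv[0]-p['cx'])/p['fx'],(uv[1]-p['cy'])/p['fy'],1]);o=E[:3,3]
    return o+d*(z-o[2])/d[2]
def proj(n,P,p=None):
    p=p or eyes.camera_params(n);E=p['extrinsics']
    c=E[:3,:3].T@(np.asarray(P,float)-E[:3,3]);return np.array([p['cx']+p['fx']*c[0]/c[2],p['cy']+p['fy']*c[1]/c[2]])
E
python3 - <<'E'
from h import *
im=cv2.imread('pics/top.png');c=cv2.resize(im[95:225,190:456],None,fx=3,fy=3,interpolation=cv2.INTER_CUBIC)
cv2.imwrite('pics/crop.png',c)
for n,uv,z in[("tall",(215,196),.075),("small",(291,204),.06),("button",(400,178),.111),("purple",(340,263),.075)]:print(n,back("top",uv,z))
E
```

```text
tall [0.47204612 0.4068132  0.075     ]
small [0.4610407  0.26409092 0.06      ]
button [0.50604611 0.06382358 0.111     ]
purple [0.34938054 0.16955377 0.075     ]
```

View pics/crop.png

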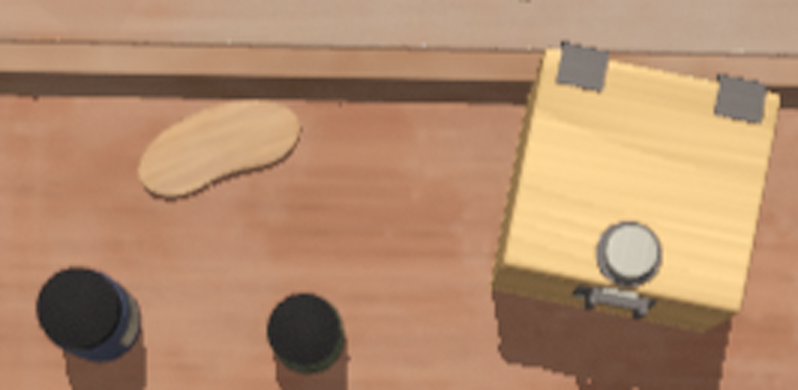

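Confirmed. The navy jar's cap is at (217,198) in full-picture pixels, about 29 px across against 25 px for the small jar, so it is the tall jar. The lid corners and button are sharp, so I'll fit the case pose from them.

```bash
cat >> h.py <<'E'
from scipy.spatial.transform import Rotation as R
from scipy.optimize import least_squares
def caseT(c,P):
    x,y,a=c; P=np.asarray(P,float); return np.array([x+np.cos(a)*P[0]-np.sin(a)*P[1], y+np.sin(a)*P[0]+np.cos(a)*P[1], P[2]])
def down(a,flip=0): # tool down, tool y along world direction a+90deg
    return (R.from_euler('z',a+flip*np.pi)*R.from_rotvec([np.pi,0,0])).as_rotvec()
E
python3 - <<'E'
from h import *
L=[(.07,.075,.1),(.07,-.075,.1),(-.07,-.075,.1),(-.07,.075,.1),(-.048,0,.111)]
px=np.array([(547,47),(779,97),(741,312),(502,266),(630,252)])/3+[190,95]-.33
p=eyes.camera_params('top')
f=lambda c:np.concatenate([proj('top',caseT(c,l),p)-u for l,u in zip(L,px)])
r=least_squares(f,[.55,.05,-.2]);print(r.x,r.fun.round(1))
c=r.x
print('jar',back('top',(216.8,197.4),.075), 'button',caseT(c,L[4]))
for a in(0,.6,1.25):
  for fl in(0,1):
    h=caseT(c,(.07,0,.09));b=h+R.from_euler('z',c[2]).apply([-np.cos(a)*.118+np.sin(a)*.013+.011,0,np.sin(a)*.118+np.cos(a)*.013])
    q=solver.inverse_kinematics(b,down(c[2],fl));print(a,fl,b,None if q is None else np.round(q,2))
np.save('case.npy',c)
E
```

```text
[ 0.55178951  0.05510464 -0.18419833] [-0.6 -0.1  0.8 -0.7 -0.3  0.8 -0.1 -0.   0.3  0.1]
jar [0.46945003 0.40336546 0.075     ] button [0.5046015  0.06389625 0.111     ]
0 0 [0.51541542 0.06188151 0.103     ] [-0.73  0.44  0.76  1.8  -0.34  1.04 -1.59]
0 1 [0.51541542 0.06188151 0.103     ] [-0.54  0.39  0.5   1.79 -0.22  1.02  1.43]
0.6 0 [0.54289334 0.05676209 0.16735717] [-0.7   0.42  0.77  1.65 -0.31  1.2  -1.62]
0.6 1 [0.54289334 0.05676209 0.16735717] [-0.54  0.37  0.54  1.64 -0.2   1.18  1.43]
1.25 0 [0.60696876 0.04482418 0.20607938] [-0.59  0.52  0.76  1.4  -0.36  1.36 -1.58]
1.25 1 [0.60696876 0.04482418 0.20607938] [-0.45  0.48  0.53  1.4  -0.24  1.33  1.47]
```

```bash
python3 - <<'E'
from h import *
c=np.load('case.npy');b=caseT(c,(-.048,0,.111))
s=state();ctrl.move_straight(s['eef_pos']+[0,0,.08],velocity=.2)
eoat.gripper_close()
ctrl.move_pose(b+[0,0,.08],down(c[2],1))
s=state();print(s['t'],s['eef_pos']-b,s['wrist_force'],s['gripper_width'])
p=eyes.camera_params('wrist');im=eyes.snapshot('wrist');print(proj('wrist',b,p),proj('wrist',caseT(c,(-.07,.075,.1)),p),proj('wrist',caseT(c,(-.07,-.075,.1)),p))
cv2.imwrite('pics/w1.png',im)
E
```

```text
3.45 [5.76006581e-05 1.54951971e-03 8.00934787e-02] [0.22430459 1.10778686 0.56799231] -0.00024254025221649592
[309.02576418 258.19290216] [428.90621196 219.51354964] [189.25660954 218.7897688 ]
```

View pics/w1.png

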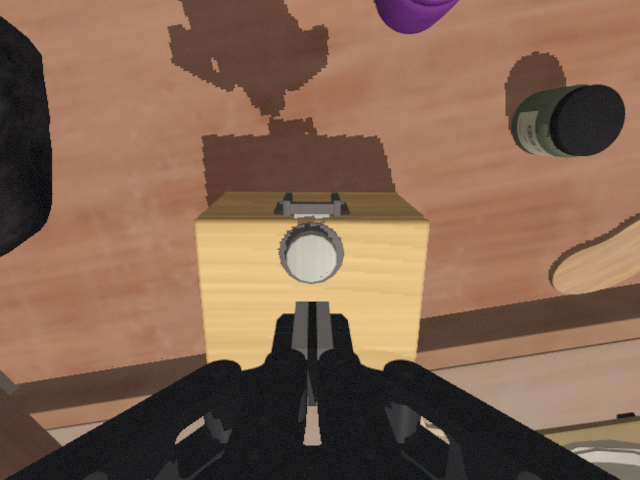

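The wrist view shows the button at (311,257) against a predicted (309,258), so the pose is good. Next: press, then ease the lid up.

```bash
python3 - <<'E'
from h import *
c=np.load('case.npy');b=caseT(c,(-.048,0,.111));o=down(c[2],1)
def at(a,h):
    L=.118+.011*np.cos(a)
    return caseT(c,(.07-np.cos(a)*L+np.sin(a)*h+.011,0,.09+np.sin(a)*L+np.cos(a)*h))
ctrl.move_straight(b+[0,0,.008],o,velocity=.15)
f0=state()['wrist_force']
hit=ctrl.move_straight(b-[0,0,.0075],o,velocity=.02,stop_force=8)
ctrl.dwell(.2)
s=state();print(hit,s['t'],s['eef_pos']-b,s['wrist_force']-f0)
h=s['eef_pos'][2]-.09
for a in np.arange(.06,1.37,.13):
    ctrl.move_straight(at(a,h),o,velocity=.05)
    s=state();print(round(a,2),round(s['t'],2),(s['eef_pos']-at(a,h)).round(4),(s['wrist_force']-f0).round(1))
cv2.imwrite('pics/s2.png',eyes.snapshot('side'))
E
```

```text
False 5.2583 [ 0.00022361  0.00011417 -0.00732348] [-0.37727613  1.0151018   3.42204252]
0.06 5.57 [-0.     -0.      0.0003] [-0.7  0.8  3.1]
0.19 6.05 [ 0.0003 -0.0001  0.0003] [-0.7  0.4  2.1]
0.32 6.53 [ 0.0005 -0.0001  0.0003] [-0.2  1.1  1.9]
0.45 7.02 [ 0.0004 -0.0001  0.0002] [-0.1  0.4  2. ]
0.58 7.5 [ 0.0005 -0.0001  0.0003] [0.6 1.5 2.4]
0.71 7.98 [ 0.0005 -0.0001  0.0002] [1.2 0.6 1.1]
0.84 8.47 [ 0.0004 -0.0001  0.0002] [0.6 0.4 1.4]
0.97 8.95 [ 0.0003 -0.      0.0001] [-0.3  0.4  2.1]
1.1 9.43 [ 0.0001 -0.     -0.0001] [-1.1  0.6  1.5]
1.23 9.9 [ 0.0002 -0.0001 -0.0001] [0.6 1.3 1.1]
1.36 10.37 [ 0.0002 -0.0002 -0.0002] [-0.1 -0.6  0.6]
```

View pics/s2.png

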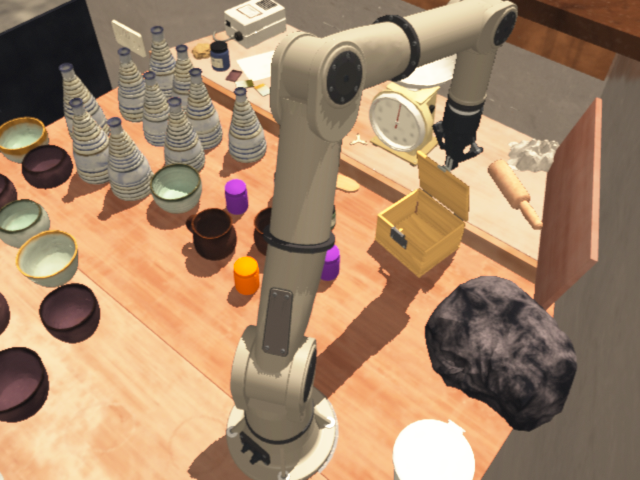

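The lid is up against the finger at about 1.36 rad, standing clear in the side view at (440,185). I'll lift off so it swings on, then go above the jar.

```bash
python3 - <<'E'
from h import *
c=np.load('case.npy');o=down(c[2],1)
s=state();ctrl.move_straight(s['eef_pos']+[0,0,.11],velocity=.1)
eoat.ungrasp()
j=np.array([.4695,.4034,.075])
ctrl.move_pose(j+[0,0,.1],o)
s=state();print(s['t'],s['eef_pos']-j,s['q'])
p=eyes.camera_params('wrist');im=eyes.snapshot('wrist');print(proj('wrist',j,p),[proj('wrist',j+np.array(d),p) for d in((.026,0,0),(0,.026,0),(-.026,0,0),(0,-.026,0))])
t=eyes.snapshot('top')
cv2.imwrite('pics/w3.png',np.hstack([cv2.resize(im,(440,330)),cv2.resize(t[60:240,300:492],(352,330))]))
cv2.imwrite('pics/w3full.png',im)
E
```

```text
13.9917 [ 0.00202862 -0.00182641  0.10085277] [-1.10139079  0.52673709  0.5661275   1.41326769 -0.28356629  1.28161474
  0.86667006]
[313.74324056 243.71838948] [array([320.71323669, 279.18503844]), array([352.3682296 , 236.77108012]), array([306.32761873, 205.98418545]), array([275.56258637, 250.58577825])]
```

View pics/w3.png

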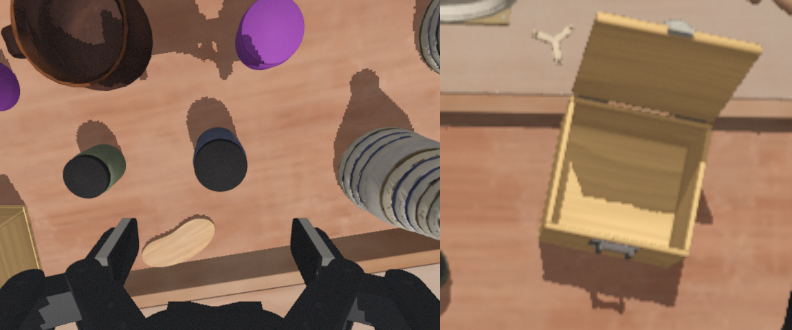

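Left: the tall jar's cap is at wrist pixel (320,238.5), about 5 mm off the estimate. Right: the lid is fully open. I'll correct the position and grasp.

```bash
python3 - <<'E'
from h import *
c=np.load('case.npy');o=down(c[2],1)
p=eyes.camera_params('wrist');j=back('wrist',(320,238.5),.075,p);print(j)
ctrl.move_straight([j[0],j[1],.12],o,velocity=.15)
print(ctrl.move_straight([j[0],j[1],.027],o,velocity=.08,stop_force=8))
eoat.gripper_close()
s=state();print(s['t'],s['eef_pos'],s['gripper_width'],s['grip_force'],s['wrist_force'])
ctrl.move_straight(s['eef_pos']+[0,0,.22],o,velocity=.2)
T=caseT(c,(-.004,0,.2467))
print(solver.inverse_kinematics(T,o))
ctrl.move_pose(T,o);ctrl.dwell(.3)
s=state();print(s['t'],s['eef_pos']-T,s['gripper_width'],s['grip_force'],s['wrist_force'])
p=eyes.camera_params('wrist');im=eyes.snapshot('wrist')
print([proj('wrist',caseT(c,(-.07,d,.09)),p).round() for d in(.075,-.075)])
cv2.imwrite('pics/w4.png',im)
E
```

```text
[0.46659546 0.40826249 0.075     ]
False
16.3083 [0.46739956 0.40843026 0.02793361] 0.05426790739572195 63.57432459684787 [ 1.18585534 -0.15657676  3.18604994]
[-0.68878293  0.36398342  0.76468756  1.50316765 -0.25391238  1.37642306
  1.47880919]
19.225 [ 3.62991954e-05  9.81276635e-04 -1.21567301e-04] 0.0543930642764676 63.20127648767084 [-0.1461806  -0.55279627 -1.238286  ]
[array([410., 142.]), array([211., 141.])]
```

View pics/w4.png

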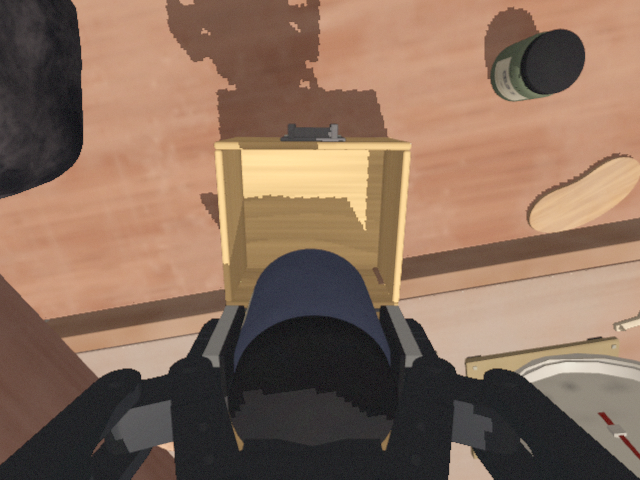

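The jar is held upright, and the case rim corners at (216,143) and (410,143) match to about 2 mm. I'll shift 1.5 mm in the case's y and lower gently.

```bash
python3 - <<'E'
from h import *
c=np.load('case.npy');o=down(c[2],1)
P=lambda z:caseT(c,(-.004,.0015,z))
ctrl.move_straight(P(.14),o,velocity=.12)
print(ctrl.move_straight(P(.045),o,velocity=.06,stop_force=8))
s=state();print(s['eef_pos']-P(.045),s['wrist_force'])
hit=ctrl.move_straight(P(.031),o,velocity=.015,stop_force=4)
s=state();print(hit,s['t'],s['eef_pos'],s['wrist_force'])
if s['eef_pos'][2]<.038:
    eoat.ungrasp();ctrl.dwell(.2)
    s=state();print(s['wrist_force'],s['gripper_width'])
    print(ctrl.move_straight(P(.25),o,velocity=.12))
    ctrl.move_straight(caseT(c,(-.12,.0,.3)),o,velocity=.2)
p=eyes.camera_params('wrist');im=eyes.snapshot('wrist')
print(proj('wrist',caseT(c,(0,0,.081)),p))
t=eyes.snapshot('top');sd=eyes.snapshot('side')
cv2.imwrite('pics/w5.png',np.hstack([cv2.resize(im,(400,300)),cv2.resize(sd[130:280,340:520],(360,300))]))
print(state()['t'])
E
```

```text
False
[3.81130839e-04 1.16325619e-05 4.17398257e-04] [-0.08297516 -0.40868351 -1.51668276]
True 22.7583 [0.54799892 0.05730693 0.03390585] [-0.90491704 -0.30808543  5.02392148]
[-0.67918737 -0.59142445  0.59347654] 0.08528790986234679
False
[311.61034405 320.13411308]
26.2667
```

View pics/w5.png

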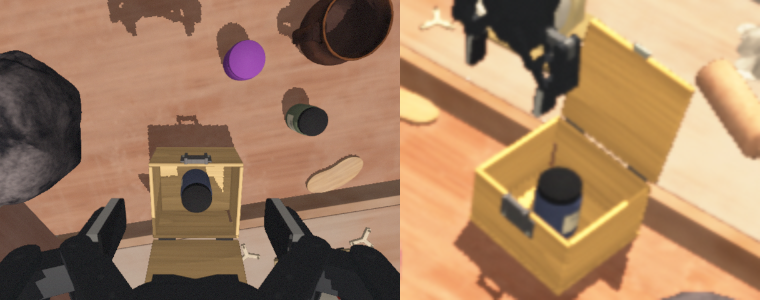

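The jar stands upright near the middle of the case, at (195,193) on the left and (560,205) on the right. The lid is open and the gripper is clear.

```bash
python3 -c "
from cell import job
print(job.hand_in())"
```

```text
the job is handed in; nothing more can be done
None
```

The lid was eased fully open and the tall jar stands upright near the middle of the case floor; the job was handed in just after about 26 s of the 64 s allowed, with no verdict returned.

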